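Hang a laminated ring frame on the finishing hook

ROBOT

A 7-joint arm with a two-finger parallel gripper is mounted at the origin on a cart in front of the work surface, level with it; the furniture and walls round the work are solid. World frame = base frame: x ahead of the robot, y to its left, z up, the work surface at z = 0. Lengths are in m, angles in rad, forces in N, time in s.
With the tool pointing down it reaches from about 0.425 to 0.875 m from the base axis. Payload 9.9 kg.
Tool frame: the origin (TCP) lies at the very end of the fingers, on their centre line; the grasp point (between the pads) lies 19 mm behind it; z points along the fingers, y is the line along which they close (so a half turn about z gives the same grasp; the last joint's range is limited). The gripper opens to 85 mm and grips with 20 to 120 N. Pads are 22 mm wide; open, the fingers measure 114 mm over their backs; the gripper's body (76 mm by 85 mm) begins 54 mm behind the grasp point. The pads swing forward as they close: fully open they stand 13 mm farther back than shut.
Start: joints at [1.254, 0.576, 0.025, 1.437, -0.015, 1.129, -0.057], TCP at [0.156, -0.657, 0.231] pointing down, gripper open.
Joint ranges: [-2.76, 2.76], [-0.34, 2.15], [-1.52, 1.57], [0.19, 2.46], [-1.09, 4.23], [0.17, 1.99], [-2.82, 2.82]. Speed limits (rad/s): [2.22, 2.22, 3.01, 3.01, 3.14, 3.14, 3.14].

INTERFACE

Orientations are given as a unit quaternion [w, x, y, z].
In Python, from bench import r gives the robot as it stands.
- The arm moves only by the shell command python3 -m crank 'ROWS' [FORCE]. ROWS is JSON, a list that holds one entry, the list of rows, each a list of 5 numbers: the opening, from 0 (shut) to 1 (fully open), then the shift along the tool's x, y, z in cm, then the turn about the tool's z in degrees. A call has 1 to 10 rows; each row shifts and turns the commanded pose from where the row before left it, along the tool's axes as they then stand; what a row does not reach is not made up. A row lasts 1/10 s, in which the tool goes at most 50 mm and 8.59 degrees, less where a joint would pass 70% of its speed; a pose out of reach is approached as far as the arm can. A call with a gripper value outside its range is refused whole. The fingers move at their own pace and stop on an object; FORCE is the grip in N (left out, the last holds). Time passes only in rows, so rows that do not move let the fingers close. It gives the time, the measured TCP pose, the force, the opening and the grip force at its end, in the units of the state.
- r.get_obs(): the state, without advancing time (a new reading comes with each control period).
- r.capture(name): name is "side" or "top" or "wrist"; returns (picture, depth): 384x512x3 uint8, red, green, blue; 384x512 float32, m along the optical axis (not along the pixel's ray), 0 where there is no reading.
- r.get_calibration(name): a dict with "fx", "fy", "cx", "cy" (pixels), "distortion" ([k1, k2, p1, p2, k3] as OpenCV has them; the pictures are not rectified), "pose" (4x4, takes a point from camera to world coordinates). Camera axes: x right, y up, looking along -z (the intrinsics and any distortion apply to the point x, -y, -z); pixel columns grow to the right and rows downward; lengths in m; the calibration is good to about 2 mm. A picture is of the moment at which its call begins: read the wrist's pose just before it. get_calibration takes no time and is no camera call; for the wrist camera it gives the pose at the moment of the call.
- r.job_done(): hands the job in; it is judged then, once.
The state is a dict: "time_s": time; "qpos": joint angles; "qd": joint speeds; "effort": joint torques, N m; "eef_pos": TCP position; "ee_rot": TCP orientation; "ft_force": force on the tool from outside, world axes, zero at the start; "torque": the same for the moment, N m; "opening": finger opening in m; "finger_force": force on a finger pad.
Only numpy, scipy, OpenCV 4.12 (cv2) and the standard library are available. Lean on these libraries where they do the work, as an engineer would, in place of code of your own. Each camera call takes 0.05 s, during which the arm holds its last target. There are 200 camera calls.

TASK

Hang the laminated ash ring on the J-hook of the finishing stand, ready to be oiled: lift it out of the cradle by its rim, bring it over the hook's tip with its dark keyed joint still straight on top (only there may the hook leave its mark) and press it down past the red spring keeper until it is home on the bottom of the hook and the keeper has snapped shut over it. Then, still holding it, pull down with about 10 N for a moment to prove it is home, and let go so that it hangs still. The hook's height is not known exactly, so feel your way down: never load the hook with more than 14 N nor push so far that the ring twists in your grip, and leave the glue bottle, the screw jar and the wax tin where they stand.

Things in the scene. Friction and masses are not known exactly. Their poses are not given: they have to be found in the camera images.
- ring: laminated ash ring (frame of a round door light) standing upright in the cradle: outside diameter 220 mm, inside 184 mm, so the rim is 18 mm deep, and 16 mm thick along its axle, flat on both sides, nothing inside it; about 0.15 kg. Origin: the ring's centre; x along the axle (level); z up, to the dark butterfly key of its joint; y in the ring's plane
- rim_top (a point): a point of the ring: inside of the rim (radius 92 mm) at the keyed joint, on the ring's z axis; it comes to lie on the hook's bed. Pinch the rim across its 16 mm from above, 50 to 70 mm to one side of the key, so that hook and gripper stay clear of each other. Pinched there with 60 N the ring starts to turn in the fingers at about 12 N on the hook
- cradle: fixed wooden cradle, 90 x 190 mm foot, with an 18.6 mm slot along its y axis between two cheeks; slot floor 12 mm, top of the cheeks 48 mm above the bench. The ring stands in the slot (centre 122 mm above the bench, over the cradle's origin, same axes); two stop blocks keep it from rolling. Origin: middle of the underside
- stand: fixed stand: plywood foot 160 x 170 x 16 mm, telescopic steel post with a black clamp collar (up to 150 mm), J-hook on top. Origin: on the bench straight below the middle of the hook's bed; z up; x points from the hook to the post behind it, the hook's free tip is on the -x side, so the ring comes over the tip from there, its axle along this x. Neither hook nor post yields
- bed_low (a point): a point on the stand's z axis 235 mm above the bench: where the top of the hook's bed lies with the post at its lowest. The post is clamped 0 to 30 mm higher than that; HOW MUCH IS NOT MEASURED. The bed is rigid: force rises by about 4 N per mm there, so come down on it slowly and by feel. Behind the stand, from about x = 0.6 m, a model stair rises higher than the hook: swing in front of it
- throat_low (a point): a point 54 mm above bed_low: top of the hook's tip with the post at its lowest. J-hook of 26 mm wide, 5 mm thick steel strip: throat from x = -16 mm (tip) to +16 mm (shank); the tip ends 54 mm above the bed, its last 10 mm flared out to x = -26 mm; the 25 mm square post (middle at x = +43 mm) ends 56 mm above the bed
- keeper (a joint): red spring keeper across the throat, rad: 0 shut (level), to 1.5 pushed down. Pin at x = +13 mm, 47 mm above the bed; 27 mm long, free end at the tip. The rim meets it 50 mm above the bed and swings it down toward the post; best with the rim's mid-plane at x = -3 to -7 mm. This takes 3 to 8 N, more than the ring's weight. It snaps shut when the rim is 3 to 5 mm above the bed
- glue_bottle: bystander: yellow squeeze bottle of wood glue, 46 mm diameter, 156 mm high, standing; origin at the middle of its foot
- screw_jar: bystander: amber screw jar with black lid, 62 mm diameter, 84 mm high; origin at the middle of its foot
- wax_tin: bystander: flat dark green tin, 77 mm diameter, 32 mm high; origin at the middle of its foot

How it is judged:
By the outcome, as a careful person would: the job done as asked, in the order asked, and still so for the second after the job is handed in, with the robot touching nothing.
It also fails if it takes over 67 s, if anything falls off the work surface, if the arm or the gripper's body presses on something with over 40 N, if the wrist force passes 120 N, or if a joint passes its speed limit or range.

## Working session

There is one attempt and no reset: what is moved stays moved. The work goes in short steps, Python scripts to look and compute and a shell command to move; the robot and the scene stay as the last step left them, time stands still between calls to the robot, and variables do not carry over. Pictures are saved under pics/ and viewed, at most 13 in all, crops included, and the job is handed in when it is done.

```bash
ls; mkdir -p pics; python3 - <<'E'
from bench import r
import cv2,numpy as np
o=r.get_obs(); print(o)
for n in("side","top"):
    c=r.get_calibration(n); print(n,c)
    im,d=r.capture(n); np.savez(f"{n}0.npz",im=im,d=d,K=[c[k] for k in("fx","fy","cx","cy")],dist=c["distortion"],pose=c["pose"])
    cv2.imwrite(f"pics/{n}0.png",im[:,:,::-1])
E
```

```text
pics
{'time_s': 0.0, 'qpos': array([ 1.25419236,  0.57653207,  0.02485916,  1.43790292, -0.01498146,
        1.12898289, -0.05653055]), 'qd': array([-3.62719809e-04, -1.05744451e-03, -5.29177617e-05, -8.34745802e-05,
       -1.20228361e-03, -6.93104578e-04, -1.43793295e-03]), 'effort': array([ 5.56780415e-04, -7.65757942e+01,  2.25066036e+00, -2.85966861e+01,
        1.53572776e-02,  1.27852024e-02,  2.38015184e-05]), 'eef_pos': array([ 0.15561611, -0.65636045,  0.23044482]), 'ee_rot': array([-8.06427126e-04,  9.93232663e-01,  1.16138725e-01, -1.49976600e-04]), 'ft_force': array([ 0.22991967,  0.08902387, -0.45665701]), 'torque': array([-0.0131242 , -0.02230945,  0.02056407]), 'finger_force': 0.0, 'opening': 0.08534445168647499}
side {'fx': 413.3028999129369, 'fy': 413.3028999129369, 'cx': 258.47156736597805, 'cy': 183.46207148551736, 'distortion': array([-0.05440397,  0.        ,  0.        ,  0.        ,  0.        ]), 'pose': array([[-0.99951067,  0.02182503, -0.02240747,  0.48839218],
       [-0.02887363, -0.36822356,  0.92928883,  0.87217634],
       [ 0.0120308 ,  0.92948108,  0.36867354,  0.5863238 ],
       [ 0.        ,  0.        ,  0.        ,  1.        ]])}
top {'fx': 494.6885603029483, 'fy': 494.6885603029483, 'cx': 254.20009966642465, 'cy': 185.26758404433954, 'distortion': array([0.03008563, 0.        , 0.        , 0.        , 0.        ]), 'pose': array([[ 5.65525406e-02,  9.75516032e-01, -2.12533013e-01,
         1.47991937e-01],
       [-9.98397997e-01,  5.48718313e-02, -1.38029949e-02,
        -1.76353207e-01],
       [-1.80296718e-03,  2.12973129e-01,  9.77056393e-01,
         1.83171948e+00],
       [ 0.00000000e+00,  0.00000000e+00,  0.00000000e+00,
         1.00000000e+00]])}
```

View pics/side0.png

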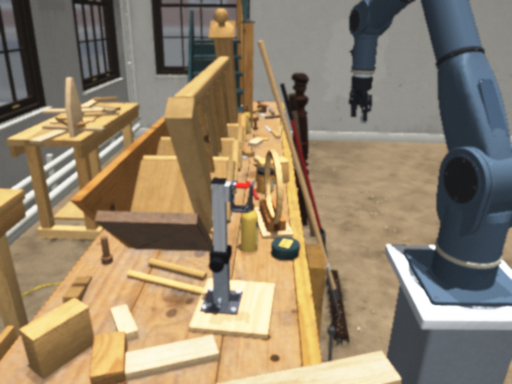

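View pics/top0.png

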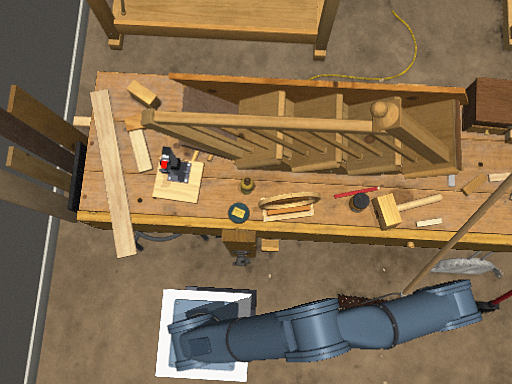

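Side: the red keeper is at (240,185), the post at (220,180–310) and the ring, nearly edge-on, at (272,195). Top: stand foot (178,182), red keeper (164,164), bottle (247,186), tin (239,212), ring and cradle (290,203), jar (360,202).

```bash
cat > h.py <<'E'
import numpy as np,cv2
def load(n):
    z=np.load(n); return z["im"],z["d"],z["K"],z["dist"],z["pose"]
def rays(K,dist,pose,uv):
    M=np.array([[K[0],0,K[2]],[0,K[1],K[3]],[0,0,1]])
    n=cv2.undistortPoints(np.asarray(uv,float).reshape(-1,1,2),M,dist)[:,0]
    return np.c_[n[:,0],-n[:,1],-np.ones(len(n))]@pose[:3,:3].T
def plane(f,uv,z):
    im,d,K,di,P=f; R=rays(K,di,P,uv); o=P[:3,3]; return o+R*((z-o[2])/R[:,2])[:,None]
def cloud(f):
    im,d,K,di,P=f; h,w=d.shape; v,u=np.mgrid[:h,:w]
    R=rays(K,di,P,np.c_[u.ravel(),v.ravel()]); return (P[:3,3]+R*d.reshape(-1,1)).reshape(h,w,3)
E
python3 - <<'E'
from h import *
t=load("top0.npz"); s=load("side0.npz")
for nm,f,(a,b,c,e) in(("t",t,(130,140,390,240)),("s",s,(180,140,320,340))):
    C=cloud(f); sub=C[b:e,a:c]; 
    print(nm,"table z",np.median(sub[...,2]))
    hsv=cv2.cvtColor(f[0],cv2.COLOR_RGB2HSV)
    red=((hsv[...,0]<6)|(hsv[...,0]>174))&(hsv[...,1]>180)&(hsv[...,2]>120)
    m=np.zeros_like(red);m[b:e,a:c]=red[b:e,a:c]
    v,u=np.nonzero(m); P=C[m]; print("red",len(u)); print(np.c_[u,v,P.round(3)][:40:2])
C=cloud(t)
for nm,(u0,v0,u1,v1) in dict(ring=(255,185,330,225),stand=(145,140,205,205)).items():
    P=C[v0:v1,u0:u1].reshape(-1,3)
    for lo,hi in((.012,.022),(.04,.053),(.053,.1),(.1,.16),(.16,.2),(.2,.25),(.25,.29),(.29,.34)):
        Q=P[(P[:,2]>lo)&(P[:,2]<hi)]
        if len(Q)>3: print(nm,lo,hi,len(Q),Q.min(0).round(3),Q.max(0).round(3),Q.mean(0).round(3))
a=cv2.resize(t[0][135:235,130:260],None,fx=5,fy=5,interpolation=2)
b=cv2.resize(t[0][180:235,250:380],None,fx=5,fy=5,interpolation=2)
cv2.imwrite("pics/ta.png",a[:,:,::-1])
c=cv2.resize(s[0][140:340,180:310],None,fx=3,fy=3,interpolation=2)
q=np.zeros((600,795,3),np.uint8);q[:600,:390]=c;b=cv2.resize(b,(400,170));q[:170,395:795]=b
cv2.imwrite("pics/q.png",q[:,:,::-1])
E
```

```text
t table z 0.004383137619641819
red 147
[[1.61e+02 1.61e+02 5.47e-01 1.50e-01 2.89e-01]
 [1.63e+02 1.61e+02 5.47e-01 1.44e-01 2.89e-01]
 [1.65e+02 1.61e+02 5.46e-01 1.36e-01 2.94e-01]
 [1.61e+02 1.62e+02 5.78e-01 1.79e-01 1.52e-01]
 [1.63e+02 1.62e+02 5.41e-01 1.41e-01 2.99e-01]
 [1.65e+02 1.62e+02 5.43e-01 1.36e-01 2.93e-01]
 [1.67e+02 1.62e+02 5.44e-01 1.30e-01 2.89e-01]
 [1.62e+02 1.63e+02 5.40e-01 1.46e-01 2.89e-01]
 [1.64e+02 1.63e+02 5.39e-01 1.38e-01 2.96e-01]
 [1.66e+02 1.63e+02 5.41e-01 1.33e-01 2.90e-01]
 [1.62e+02 1.64e+02 5.35e-01 1.44e-01 2.97e-01]
 [1.64e+02 1.64e+02 5.37e-01 1.39e-01 2.90e-01]
 [1.66e+02 1.64e+02 5.37e-01 1.32e-01 2.91e-01]
 [1.62e+02 1.65e+02 5.34e-01 1.46e-01 2.89e-01]
 [1.64e+02 1.65e+02 5.34e-01 1.39e-01 2.90e-01]
 [1.66e+02 1.65e+02 5.34e-01 1.32e-01 2.92e-01]
 [1.62e+02 1.66e+02 5.31e-01 1.46e-01 2.87e-01]
 [1.64e+02 1.66e+02 5.31e-01 1.39e-01 2.88e-01]
 [1.66e+02 1.66e+02 5.30e-01 1.32e-01 2.93e-01]
 [1.62e+02 1.67e+02 5.26e-01 1.44e-01 2.93e-01]]
s table z 0.016505505233105733
red 58
[[ 2.47e+02  1.82e+02  5.68e-01 -5.93e-01  1.00e-02]
 [ 2.39e+
[... 1462 characters left out ...]
  -0.352  0.2  ] [ 0.491 -0.199  0.239] [ 0.469 -0.277  0.221]
stand 0.012 0.022 1060 [0.455 0.047 0.012] [0.694 0.277 0.022] [0.548 0.14  0.017]
stand 0.04 0.053 16 [0.562 0.109 0.041] [0.591 0.148 0.053] [0.571 0.127 0.047]
stand 0.053 0.1 40 [0.562 0.117 0.054] [0.594 0.148 0.097] [0.57  0.127 0.077]
stand 0.1 0.16 111 [0.558 0.032 0.1  ] [0.635 0.184 0.16 ] [0.586 0.111 0.143]
stand 0.16 0.2 95 [0.566 0.041 0.16 ] [0.645 0.135 0.2  ] [0.619 0.091 0.182]
stand 0.2 0.25 108 [0.516 0.021 0.201] [0.647 0.15  0.25 ] [0.578 0.111 0.23 ]
stand 0.25 0.29 127 [0.515 0.017 0.251] [0.626 0.152 0.29 ] [0.577 0.093 0.275]
stand 0.29 0.34 215 [0.511 0.022 0.29 ] [0.623 0.151 0.316] [0.573 0.114 0.298]
```

View pics/ta.png

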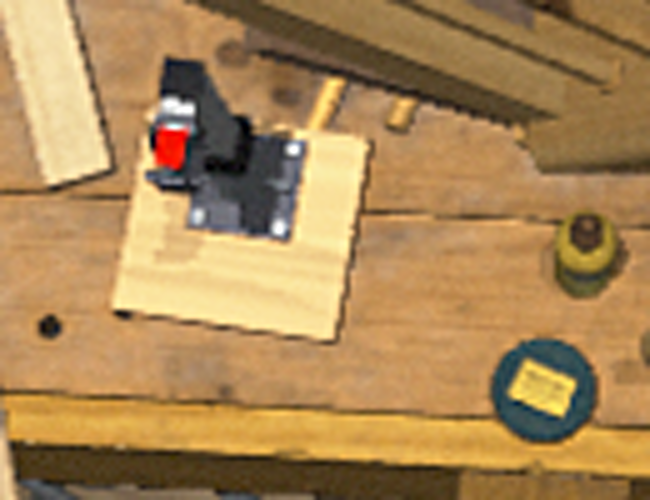

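View pics/q.png

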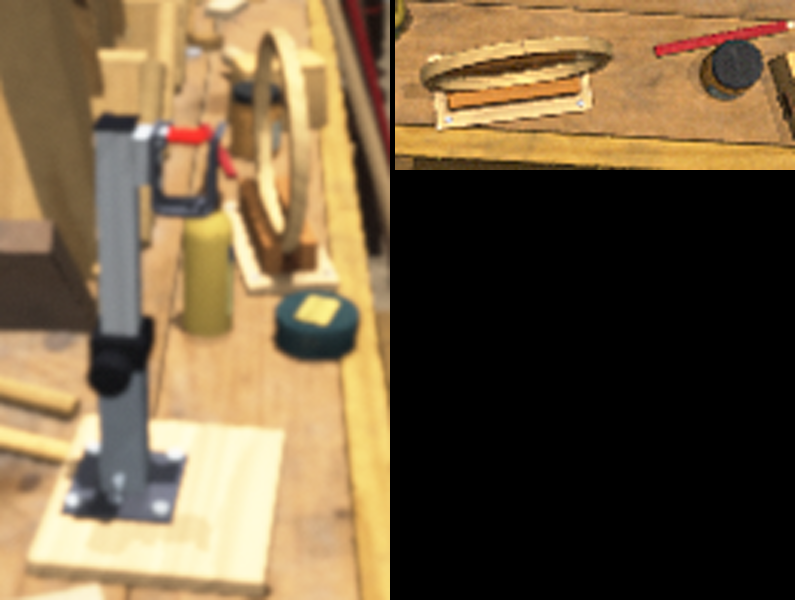

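Close-ups: top crop shows the stand foot with corners (113,308), (337,340), (370,140) and the keeper at (170,147), with the tip towards the robot. The side crop shows the post top at (118,122), the keeper shut and level, and the hook bed at about (185,208).

```bash
cat > m.py <<'E'
from h import *
t=load("top0.npz"); s=load("side0.npz"); Ct=cloud(t); Cs=cloud(s)
# stand foot
hsv=cv2.cvtColor(t[0],cv2.COLOR_RGB2HSV); m=((np.abs(Ct[...,2]-.017)<.006)&(hsv[...,2]>185)&(hsv[...,1]<120)).astype(np.uint8)
k=np.zeros_like(m);k[155:208,145:208]=m[155:208,145:208]
cs=max(cv2.findContours(k,0,2)[0],key=cv2.contourArea); P=plane(t,cs[:,0]+0.0,.016)
(c,sz,a)=cv2.minAreaRect((P[:,:2]*1000).astype(np.float32)); print("foot",c,sz,a)
# straight foot edges by corners
cr=np.array([[113,308],[337,340],[370,140]])/5+[130,135]-.4; print("corners",plane(t,cr,.016).round(4))
def red(f,C,b):
    h=cv2.cvtColor(f[0],cv2.COLOR_RGB2HSV); q=((h[...,0]<6)|(h[...,0]>174))&(h[...,1]>180)&(h[...,2]>120)
    P=C[q]; return P[(P[:,2]>.275)&(P[:,2]<.31)&(np.abs(P[:,1]-.14)<.03)]
for f,C in((t,Ct),(s,Cs)):
    R=red(f,C,0); print("red",len(R),np.median(R,0).round(4),np.percentile(R,3,0).round(4),np.percentile(R,97,0).round(4))
# cloud of post/hook
for f,C in((t,Ct),(s,Cs)):
    h=cv2.cvtColor(f[0],cv2.COLOR_RGB2HSV); q=(h[...,1]<110)&(C[...,2]>.2)&(C[...,2]<.33)&(C[...,0]>.48)&(C[...,0]<.62)&(np.abs(C[...,1]-.14)<.05)
    P=C[q]; print("post",len(P),np.percentile(P,3,0).round(4),np.percentile(P,97,0).round(4))
    hz=P[(P[:,0]>.555)]; print(" top z pct",np.percentile(hz[:,2],[50,80,90,95]).round(4))
    print(P[::max(1,len(P)//25)].round(3).tolist())
# ring
for f,C in((t,Ct),(s,Cs)):
    P=C.reshape(-1,3); P=P[(P[:,2]>.07)&(P[:,2]<.24)&(P[:,0]>.43)&(P[:,0]<.51)&(P[:,1]>-.4)&(P[:,1]<-.16)]
    for _ in range(3):
        c=P.mean(0); n=np.linalg.svd(P-c)[2][2]; n*=np.sign(n[0]); dd=(P-c)@n; P=P[np.abs(dd)<.011]
    e=np.array([-n[1],n[0],0]);e/=np.linalg.norm(e); yy=(P-c)@e
    print("ring",len(P),"c",c.round(4),"n",n.round(4),"yaw",np.degrees(np.arctan2(n[1],n[0])).round(2),"y",np.percentile(yy,[1,99]).round(3),"ztop",np.percentile(P[:,2],99).round(4),"sd",dd.std().round(4))
    w=np.sqrt(((P[:,2]-.122)**2+(yy)**2)); 
    from scipy.optimize import least_squares
    A=least_squares(lambda p:np.hypot(yy-p[0],P[:,2]-.122)-.102,[0]).x; print(" centre",(c+e*A[0]).round(4), "radius med",np.median(np.hypot(yy-A[0],P[:,2]-.122)).round(4))
E
python3 m.py
```

```text
foot (551.08447265625, 137.099609375) (167.03054809570312, 157.63796997070312) 84.91975402832031
corners [[0.4798 0.2273 0.016 ]
 [0.465  0.0584 0.016 ]
 [0.62   0.0459 0.016 ]]
red 42 [0.5356 0.1389 0.2921] [0.5242 0.1308 0.2867] [0.5466 0.1485 0.3007]
red 55 [0.5358 0.1482 0.2952] [0.526  0.1379 0.2925] [0.5466 0.1538 0.2962]
post 244 [0.5143 0.1217 0.2108] [0.5893 0.1491 0.3033]
 top z pct [0.2933 0.2998 0.3018 0.3031]
[[0.591, 0.136, 0.3], [0.588, 0.132, 0.3], [0.584, 0.129, 0.301], [0.58, 0.128, 0.304], [0.579, 0.129, 0.299], [0.577, 0.136, 0.292], [0.57, 0.14, 0.302], [0.589, 0.123, 0.241], [0.572, 0.123, 0.289], [0.566, 0.132, 0.294], [0.562, 0.141, 0.295], [0.578, 0.122, 0.243], [0.561, 0.128, 0.292], [0.556, 0.147, 0.293], [0.568, 0.125, 0.254], [0.553, 0.137, 0.295], [0.577, 0.123, 0.21], [0.556, 0.124, 0.273], [0.568, 0.129, 0.214], [0.566, 0.122, 0.211], [0.549, 0.125, 0.246], [0.539, 0.134, 0.245], [0.52, 0.144, 0.29], [0.515, 0.149, 0.295], [0.53, 0.131, 0.24], [0.514, 0.127, 0.29], [0.517, 0.128, 0.267], [0.516, 0.129, 0.244]]
post 1187 [0.5194 0.1333 0.2059] [0.5942 0
[... 278 characters left out ...]
], [0.581, 0.151, 0.271], [0.589, 0.151, 0.266], [0.523, 0.159, 0.269], [0.523, 0.159, 0.265], [0.523, 0.157, 0.26], [0.579, 0.15, 0.251], [0.556, 0.153, 0.251], [0.534, 0.142, 0.245], [0.591, 0.151, 0.243], [0.57, 0.134, 0.234], [0.529, 0.158, 0.244], [0.596, 0.149, 0.229], [0.592, 0.151, 0.224], [0.582, 0.149, 0.216], [0.572, 0.151, 0.211], [0.586, 0.151, 0.202]]
ring 433 c [ 0.468  -0.2765  0.1885] n [ 0.9829  0.1825 -0.0252] yaw 10.52 y [-0.106  0.105] ztop 0.2363 sd 0.005
 centre [ 0.4681 -0.2771  0.1885] radius med 0.1079
ring 693 c [ 0.4714 -0.2493  0.1572] n [ 0.9819  0.1893 -0.0061] yaw 10.91 y [-0.127  0.087] ztop 0.2335 sd 0.0051
 centre [ 0.4747 -0.2663  0.1572] radius med 0.1025
```

```bash
python3 -m crank '[[[1,0,0,-4.5,0],[1,0,0,-4.5,0],[1,0,0,-4,0],[1,3.9,-2.7,0,0],[1,3.9,-2.7,0,0],[1,3.9,-2.7,0,0],[1,3.9,-2.7,0,0],[1,3.9,-2.7,0,0],[1,3.9,-2.7,0,0],[1,3.9,-2.7,0,0]]]' 90
cat > go.py <<'E'
import sys,numpy as np
from scipy.spatial.transform import Rotation as Ro
from bench import r
def go(p,th=None,show=True):
    o=r.get_obs(); q=o["ee_rot"]; R=Ro.from_quat([q[1],q[2],q[3],q[0]]).as_matrix()
    d=R.T@(np.array(p)-o["eef_pos"])*100; t0=np.degrees(np.arctan2(R[1,0],R[0,0]))
    print("tcp",o["eef_pos"].round(4),"yaw",t0.round(2),"zaxis",R[:,2].round(4),"shift cm",d.round(2),"turn",None if th is None else round(t0-th,2),"t",o["time_s"],"F",o["ft_force"].round(2),"T",o["torque"].round(3))
    return R,o
if __name__=="__main__":
    a=list(map(float,sys.argv[1:])); R,o=go(a[:3],a[3] if len(a)>3 else None)
E
python3 - <<'E'
from go import *
R,o=go([.475,-.30,.36],100.7)
P=r.get_calibration("wrist")["pose"]; print("cam in tool",(R.T@(P[:3,3]-o["eef_pos"])).round(3)); print((R.T@P[:3,:3]).round(3)); print(o["qpos"])
E
```

```text
time_s: 1.1
eef_pos: [0.3786, -0.4082, 0.3611]
ee_rot: [-0.0, 0.993, 0.116, -0.0]
ft_force: [1.7, -0.1, -0.4]
opening: 0.0856
finger_force: 0.0
tcp [ 0.3786 -0.4082  0.3611] yaw 13.33 zaxis [-3.e-04  2.e-04 -1.e+00] shift cm [11.87 -8.3   0.11] turn -87.37 t 1.1 F [ 1.67 -0.13 -0.36] T [-0.043 -0.047 -0.039]
cam in tool [ 0.07  -0.    -0.142]
[[-0.     0.96   0.28 ]
 [ 1.    -0.     0.001]
 [ 0.001  0.28  -0.96 ]]
[ 0.77603787  0.30779028 -0.05299859  1.53138139  0.01667305  1.30324517
 -0.61696798]
```

```bash
python3 -m crank '[[[1,4,-2.8,0,0],[1,4,-2.8,0,0],[1,3.9,-2.7,0,0],[1,0,0,0,-8.5],[1,0,0,0,-8.5],[1,0,0,0,-8.5],[1,0,0,0,-8.5],[1,0,0,0,-8.5],[1,0,0,0,-8.5],[1,0,0,0,-8.5]]]' 90
python3 -m crank '[[[1,0,0,0,-8],[1,0,0,0,-8],[1,0,0,0,-8],[1,0,0,0,-3.9],[1,0,0,0,0],[1,0,0,0,0]]]'
cat > wr.py <<'E'
from go import *; import cv2,sys
n=sys.argv[1]; o=r.get_obs(); c=r.get_calibration("wrist"); im,d=r.capture("wrist")
np.savez(n+".npz",im=im,d=d,K=[c[k] for k in("fx","fy","cx","cy")],dist=c["distortion"],pose=c["pose"]); cv2.imwrite(f"pics/{n}.png",im[:,:,::-1])
E
python3 wr.py w1; python3 go.py .475 -.3 .36 100.7
```

```text
time_s: 2.1
eef_pos: [0.4742, -0.3016, 0.3609]
ee_rot: [-0.0, 0.803, 0.596, -0.0]
ft_force: [-0.1, -0.5, 0.8]
opening: 0.0854
finger_force: 0.0
time_s: 2.7
eef_pos: [0.4742, -0.3017, 0.3611]
ee_rot: [-0.0, 0.639, 0.769, -0.0]
ft_force: [0.5, 0.3, 1.1]
opening: 0.0853
finger_force: 0.0
tcp [ 0.4743 -0.3017  0.3611] yaw 100.61 zaxis [-3.e-04  2.e-04 -1.e+00] shift cm [0.15 0.1  0.11] turn -0.09 t 2.75 F [-0.63 -0.02 -0.73] T [-0.001  0.025 -0.024]
```

View pics/w1.png

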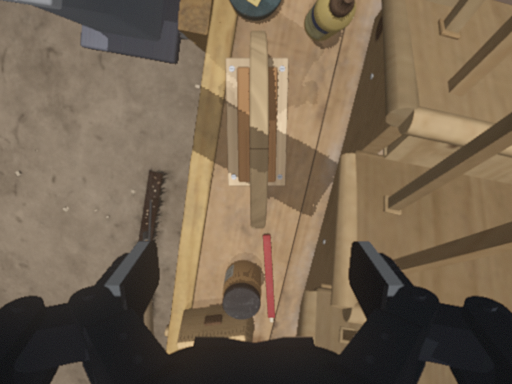

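The wrist view shows the ring edge-on along u≈259, from v≈32 to 226, above its cradle (228–288, 58–185). A thin dark joint line lies at (259,148).

```bash
cat > m2.py <<'E'
from h import *
f=load("w1.npz"); C=cloud(f); im=f[0]
P=C[20:232,235:290].reshape(-1,3); P=P[(P[:,2]>.12)&(P[:,2]<.245)]
A=np.polyfit(P[:,1],P[:,0],1); print("n",len(P),"dx/dy",A, "yaw",np.degrees(np.arctan(-A[0])),"x at -.277",np.polyval(A,-.277))
e=np.array([A[0],1]);e/=np.hypot(*e); n=np.array([e[1],-e[0]]); a=(P[:,:2]-[np.polyval(A,-.277),-.277])@n
for lo,hi in((.12,.17),(.17,.21),(.21,.225),(.225,.24)):
    q=(P[:,2]>lo)&(P[:,2]<hi); print(lo,q.sum(),np.percentile(a[q],[2,98]).round(4),P[q][:,1].min().round(4),P[q][:,1].max().round(4))
y=(P[:,:2]-[np.polyval(A,-.277),-.277])@e
from scipy.optimize import least_squares
# outer surface circle fit in ring plane
o=least_squares(lambda p:np.hypot(y-p[0],P[:,2]-p[1])-.11,[0,.122],loss="soft_l1",f_scale=.003).x; print("circle centre along y,z",o, "world",np.array([np.polyval(A,-.277),-.277])+e*o[0])
# key: dark along rim
for v in range(100,190,3): print(v,im[v,254:266].mean(0).round().astype(int),C[v,259].round(3), end=" | ")
# cradle rect (light foot)
E
python3 m2.py
```

```text
n 3573 dx/dy [-0.18432417  0.42196283] yaw 10.443772883629983 x at -.277 0.4730206238056237
0.12 71 [-0.0081  0.0072] -0.3733 -0.1693
0.17 859 [-0.0077  0.0075] -0.3692 -0.1768
0.21 1085 [-0.0074  0.0078] -0.3384 -0.2091
0.225 1558 [-0.0073  0.0078] -0.311 -0.2345
circle centre along y,z [0.00269281 0.12090072] world [ 0.4725325  -0.27435181]
100 [195 171 135] [ 0.466 -0.236  0.223] | 103 [195 171 134] [ 0.466 -0.238  0.225] | 106 [194 170 134] [ 0.466 -0.241  0.227] | 109 [194 170 133] [ 0.467 -0.243  0.227] | 112 [193 169 133] [ 0.467 -0.245  0.228] | 115 [192 168 132] [ 0.468 -0.248  0.227] | 118 [192 168 131] [ 0.468 -0.25   0.23 ] | 121 [191 168 132] [ 0.469 -0.253  0.228] | 124 [192 168 132] [ 0.469 -0.255  0.229] | 127 [182 159 124] [ 0.47  -0.257  0.23 ] | 130 [159 137 105] [ 0.47  -0.26   0.228] | 133 [123 104  79] [ 0.47  -0.262  0.232] | 136 [114  96  73] [ 0.471 -0.264  0.231] | 139 [114  96  73] [ 0.471 -0.267  0.23 ] | 142 [114  96  73] [ 0.472 -0.27   0.229] | 145 [114  96  73] [ 0.472 -0.272  0.23 ] | 148 [95 78 59] [ 0.473 -0.274  0.232] | 151 [114  96  73] [ 0.473 -0.277  0.23 ] | 154 [113  95  72] [ 0.474 -0.28   0.23 ] | 157 [113  95  72] [ 0.474 -0.282  0.232] | 160 [112  94  72] [ 0.475 -0.285  0.231] | 163 [112  94  72] [ 0.475 -0.287  0.23 ] | 166 [112  94  71] [ 0.476 -0.29   0.23 ] | 169 [116  98  74] [ 0.476 -0.293  0.228] | 172 [131 112  85] [ 0.477 -0.295  0.23 ] | 175 [138 118  90] [ 0.477 -0.298  0.23 ] | 178 [138 118  90] [ 0.478 -0.301  0.228] | 181 [138 118  90] [ 0.479 -0.304  0.227] | 184 [139 118  91] [ 0.479 -0.307  0.225] | 187 [139 119  90] [ 0.48  -0.309  0.226] |
```

```bash
python3 go.py .4837 -.3355 .183 100.45
```

```text
tcp [ 0.4743 -0.3017  0.3611] yaw 100.61 zaxis [-3.e-04  2.e-04 -1.e+00] shift cm [-3.5   0.31 17.81] turn 0.16 t 2.75 F [-0.63 -0.02 -0.73] T [-0.001  0.025 -0.024]
```

```bash
python3 -m crank '[[[0.7,-3.5,0.3,0,0.16],[0.6,0,0,3,0],[0.6,0,0,3,0],[0.6,0,0,3,0],[0.6,0,0,2.5,0],[0.6,0,0,2,0],[0.6,0,0,2,0],[0.6,0,0,1.3,0],[0.6,0,0,1,0],[0.6,0,0,0,0]]]' 90
python3 go.py .4837 -.3355 .183 100.45
```

```text
time_s: 3.75
eef_pos: [0.4834, -0.3353, 0.1823]
ee_rot: [-0.001, 0.639, 0.769, -0.0]
ft_force: [-0.2, -0.4, 0.1]
opening: 0.0516
finger_force: 0.0
tcp [ 0.4834 -0.3353  0.1823] yaw 100.55 zaxis [-1.5e-03  9.0e-04 -1.0e+00] shift cm [-0.03  0.02 -0.07] turn 0.1 t 3.75 F [-0.23 -0.37  0.09] T [-0.039  0.036 -0.014]
```

```bash
python3 -m crank '[[[0.3,0,0,0,0],[0.15,0,0,0,0],[0.05,0,0,0,0],[0,0,0,0,0],[0,0,0,0,0],[0,0,0,0,0],[0,0,0,0,0],[0,0,0,0,0]]]' 90
python3 go.py .4837 -.3355 .183 100.45
```

```text
time_s: 4.55
eef_pos: [0.4845, -0.3361, 0.1843]
ee_rot: [0.001, 0.639, 0.769, 0.0]
ft_force: [0.7, -1.7, 6.0]
opening: 0.015
finger_force: 88.4
tcp [ 0.4845 -0.3361  0.1843] yaw 100.56 zaxis [ 0.0019 -0.0013 -1.    ] shift cm [ 0.07 -0.07  0.13] turn 0.11 t 4.55 F [ 0.66 -1.73  6.03] T [-0.178 -0.022 -0.012]
```

```bash
python3 -m crank '[[[0,0,0,-0.5,0],[0,0,0,-1,0],[0,0,0,-2,0],[0,0,0,-3,0],[0,0,0,-3,0],[0,0,0,-3,0],[0,0,0,-3,0],[0,0,0,-2,0],[0,0,0,-1,0],[0,0,0,-0.5,0]]]' 90
python3 go.py .4616 .0848 .374 85; python3 wr.py w2; python3 - <<'E'
from h import *
f=load("w2.npz"); C=cloud(f); a=np.load("w1.npz")
print(C[100:200:10,259].round(4))
E
```

```text
time_s: 5.55
eef_pos: [0.4839, -0.3354, 0.3742]
ee_rot: [0.0, 0.639, 0.769, 0.0]
ft_force: [-0.4, -0.4, -1.1]
opening: 0.0149
finger_force: 88.0
tcp [ 0.4839 -0.3354  0.3742] yaw 100.59 zaxis [ 6.e-04 -4.e-04 -1.e+00] shift cm [41.71  5.53 -0.  ] turn 15.59 t 5.55 F [-0.44 -0.4  -1.06] T [-0.079  0.021  0.011]
[[ 0.4719 -0.267   0.42  ]
 [ 0.4724 -0.2697  0.4203]
 [ 0.4729 -0.2724  0.4213]
 [ 0.4734 -0.2753  0.4205]
 [ 0.4739 -0.278   0.4222]
 [ 0.4745 -0.281   0.4211]
 [ 0.4751 -0.2841  0.4202]
 [ 0.4757 -0.2872  0.4197]
 [ 0.4763 -0.2903  0.4199]
 [ 0.477  -0.2936  0.4191]]
```

View pics/w2.png

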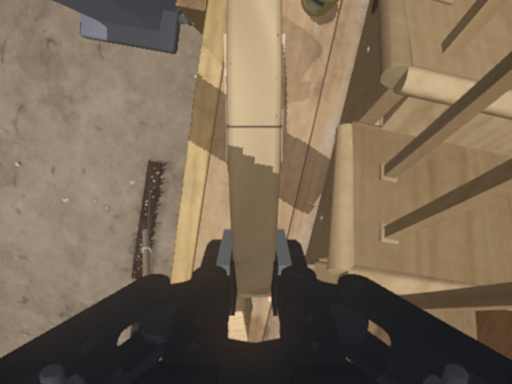

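The ring hangs in the fingers on its rim, with the joint line at (257,126) still on top and no visible tilt.

```bash
python3 -m crank '[[[0,1.5,0.2,0,0],[0,3,0.4,0,0],[0,4.5,0.6,0,0],[0,4.5,0.6,0,0],[0,4.5,0.6,0,0],[0,4.5,0.6,0,0],[0,4.5,0.6,0,0],[0,4.5,0.6,0,0],[0,4.5,0.6,0,0],[0,3,0.4,0,0]]]' 90
python3 -m crank '[[[0,1.5,0.2,0,0],[0,1,0.2,0,0],[0,0.2,0,0,4],[0,0,0,0,4],[0,0,0,0,4],[0,0,0,0,3.5],[0,0,0,0,0],[0,0,0,0,0]]]' 90
python3 go.py .4616 .0848 .374 85;python3 wr.py w3
```

```text
time_s: 6.6
eef_pos: [0.4614, 0.0615, 0.3725]
ee_rot: [-0.001, 0.637, 0.771, -0.0]
ft_force: [1.4, -0.1, -1.6]
opening: 0.0148
finger_force: 88.0
time_s: 7.4
eef_pos: [0.462, 0.0845, 0.3728]
ee_rot: [-0.0, 0.736, 0.677, -0.0]
ft_force: [-0.1, -0.1, -1.6]
opening: 0.0146
finger_force: 88.0
tcp [0.462  0.0845 0.3728] yaw 85.16 zaxis [-9.e-04 -3.e-04 -1.e+00] shift cm [ 0.03 -0.04 -0.12] turn 0.16 t 7.4 F [-0.06 -0.08 -1.63] T [-0.037  0.034  0.008]
```

View pics/w3.png

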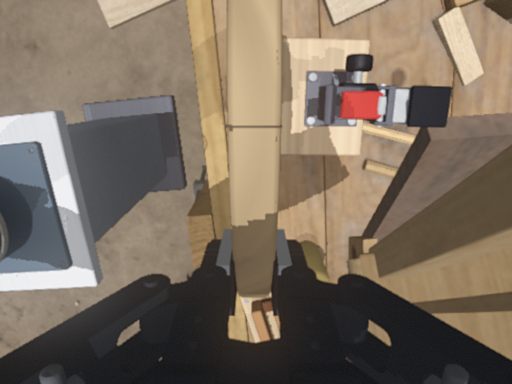

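The wrist view shows the hook from above: red keeper (342–380, 92–120), grey hook bracket, black post cap (411–450, 86–127), tip plate (305–340, 72–125). The ring joint is at (257,126).

```bash
cat > m3.py <<'E'
from h import *; import sys
f=load(sys.argv[1]); C=cloud(f); h=cv2.cvtColor(f[0],cv2.COLOR_RGB2HSV)
def rect(m,z,n):
    k=cv2.morphologyEx(m.astype(np.uint8),cv2.MORPH_OPEN,np.ones((3,3))); c=max(cv2.findContours(k,0,2)[0],key=cv2.contourArea)
    zz=np.median(C[...,2][k>0]); P=plane(f,c[:,0]+0.,z or zz); R=cv2.minAreaRect((P[:,:2]*1000).astype(np.float32)); print(n,"z",zz.round(4),R, P.min(0).round(4),P.max(0).round(4)); return R
red=((h[...,0]<6)|(h[...,0]>174))&(h[...,1]>180)&(h[...,2]>100)
red[:,:330]=0;red[:,400:]=0;red[200:]=0
rect(red,None,"keeper")
bl=(h[...,2]<70)&(C[...,2]>.28)&(C[...,2]<.33); bl[:,:395]=0; bl[150:]=0; rect(bl,None,"post")
w=(f[0].min(2)>110)&(C[...,2]>.27)&(C[...,2]<.32); w[:,:375]=0;w[:,:]=w&(np.arange(512)<415); w[150:]=0; rect(w,None,"bracket")
# everything high in region: tip
q=(C[...,2]>.27)&(C[...,2]<.32); q[:,:300]=0;q[150:]=0;q[:,460:]=0
P=C[q]; print("tip x pct",np.percentile(P[:,0],[0.5,2,98,99.5]).round(4)); T=P[P[:,0]<np.percentile(P[:,0],2)+.012]; print("tip",T.mean(0).round(4),T.min(0).round(4),T.max(0).round(4),np.percentile(T[:,2],[50,90,98]).round(4))
K=C[red]; print("keeper z",np.percentile(K[:,2],[10,50,90]).round(4))
# ring joint and rim
r0=C[20:200,232:276].reshape(-1,3); r0=r0[(r0[:,2]>.37)&(r0[:,2]<.45)]
A=np.polyfit(r0[:,1],r0[:,0],1); print("ring yaw",np.degrees(np.arctan(-A[0])))
v=np.argmin(f[0][100:160,240:270].sum((1,2)))+100; uu=np.arange(200,310)
row=C[v,200:310]; rr=row[(row[:,2]>.38)]; print("joint v",v,"mid",(rr[0]+rr[-1])/2, "width",np.linalg.norm(rr[0]-rr[-1]))
E
python3 m3.py w3.npz
```

```text
Traceback (most recent call last):
  File "m3.py", line 8, in <module>
    rect(red,None,"keeper")
    ~~~~^^^^^^^^^^^^^^^^^^^
  File "m3.py", line 4, in rect
    k=cv2.morphologyEx(m.astype(np.uint8),cv2.MORPH_OPEN,np.ones((3,3))); c=max(cv2.findContours(k,0,2)[0],key=cv2.contourArea)
                                                                            ~~~^^^^^^^^^^^^^^^^^^^^^^^^^^^^^^^^^^^^^^^^^^^^^^^^
ValueError: max() iterable argument is empty
```

```bash
sed -i 's/np.ones((3,3))/np.ones((3,3),np.uint8)/' m3.py; python3 -c "
from h import *
f=load('w3.npz');h=cv2.cvtColor(f[0],cv2.COLOR_RGB2HSV);print(f[0][106,361],h[106,361],cloud(f)[106,361],cloud(f)[106,430],f[0][106,430])"; sed -i 's/h\[...,1\]>180)&(h\[...,2\]>100/h[...,1]>180)\&(h[...,2]>60/' m3.py; python3 m3.py w3.npz
```

```text
[222  81  75] [  1 169 222] [0.53787164 0.14173551 0.29322639] [0.58207761 0.13877967 0.29878921] [50 50 56]Traceback (most recent call last):
  File "m3.py", line 8, in <module>
    rect(red,None,"keeper")
    ~~~~^^^^^^^^^^^^^^^^^^^
  File "m3.py", line 4, in rect
    k=cv2.morphologyEx(m.astype(np.uint8),cv2.MORPH_OPEN,np.ones((3,3),np.uint8)); c=max(cv2.findContours(k,0,2)[0],key=cv2.contourArea)
                                                                                     ~~~^^^^^^^^^^^^^^^^^^^^^^^^^^^^^^^^^^^^^^^^^^^^^^^^
ValueError: max() iterable argument is empty
```

```bash
sed -i 's/h\[...,1\]>180/h[...,1]>130/' m3.py; python3 m3.py w3.npz
```

```text
keeper z 0.2931 ((537.0603637695312, 142.72509765625), (18.94304656982422, 26.264131546020508), 85.30548858642578) [0.5237 0.1324 0.2931] [0.5507 0.1522 0.2931]
post z 0.2996 ((580.3424072265625, 138.68927001953125), (25.651466369628906, 27.416208267211914), 84.80721282958984) [0.5663 0.1251 0.2996] [0.5947 0.1523 0.2996]
bracket z 0.2934 ((562.5038452148438, 139.7049560546875), (24.936159133911133, 13.631210327148438), 84.91766357421875) [0.5549 0.1276 0.2934] [0.5701 0.1526 0.2934]
tip x pct [0.513  0.5141 0.5931 0.5945]
tip [0.5181 0.1444 0.2935] [0.512  0.1312 0.2702] [0.5261 0.1576 0.2996] [0.2956 0.2978 0.2984]
keeper z [0.292  0.2931 0.294 ]
ring yaw -4.553703716580669
joint v 126 mid [0.4665555  0.14629319 0.41969955] width 0.01623994711373746
```

```bash
python3 -m crank '[[[0,0.2,0,1,0.16],[0,0,0,2,0],[0,0,0,2,0],[0,0,0,2,0],[0,0,0,1.4,0],[0,0,0,1,0],[0,0,0,0,0],[0,0,0,0,0]]]' 90
python3 go.py .5279 .0811 .279 85; python3 - <<'E'
from h import *
for n in("w3","top0"):
    f=load(n+".npz"); C=cloud(f).reshape(-1,3)
    for z in(.25,.3,.35,.4,.5,.6):
        q=(C[:,2]>z)&(C[:,2]<z+.1)&(C[:,0]>.54)&(C[:,0]<.9)&(C[:,1]>-.05)&(C[:,1]<.125); 
        if q.sum()>5:
            X=C[q]; i=np.argsort(X[:,0])[5]; print(n,z,q.sum(),X[i].round(3))
E
```

```text
time_s: 8.25
eef_pos: [0.4627, 0.0868, 0.2795]
ee_rot: [-0.0, 0.738, 0.675, 0.0]
ft_force: [0.1, -0.2, -1.7]
opening: 0.0149
finger_force: 87.9
tcp [0.4627 0.0868 0.2795] yaw 84.93 zaxis [ 1.e-04  2.e-04 -1.e+00] shift cm [0.01 6.55 0.05] turn -0.07 t 8.25 F [ 0.1  -0.17 -1.66] T [-0.079 -0.011  0.032]
w3 0.25 7563 [0.587 0.125 0.299]
w3 0.3 3976 [0.616 0.066 0.336]
top0 0.25 958 [0.555 0.125 0.289]
top0 0.3 577 [0.613 0.079 0.325]
top0 0.35 401 [0.614 0.124 0.396]
top0 0.4 875 [0.615 0.114 0.402]
```

```bash
python3 -m crank '[[[0,0,0.8,0,0],[0,0,1.2,0,0],[0,0,1.2,0,0],[0,0,1.2,0,0],[0,0,1.2,0,0],[0,0,0.9,0,0],[0,0,0,0,0],[0,0,0,0,0]]]' 90
python3 go.py .5277 .0811 .279 85;python3 wr.py w4; python3 -c "
from bench import r;import cv2
im,d=r.capture('side');w=cv2.imread('pics/w4.png');c=cv2.resize(im[120:300,200:300,::-1],(280,504),interpolation=2)
import numpy as np;q=np.zeros((504,792,3),np.uint8);q[:,:280]=c;q[:384,280:]=w;cv2.imwrite('pics/c4.png',q)"
```

```text
time_s: 9.05
eef_pos: [0.5271, 0.081, 0.2791]
ee_rot: [-0.0, 0.738, 0.675, -0.0]
ft_force: [-0.1, -0.4, -1.8]
opening: 0.0146
finger_force: 88.0
tcp [0.5271 0.081  0.2791] yaw 84.93 zaxis [-7.e-04  2.e-04 -1.e+00] shift cm [0.01 0.06 0.01] turn -0.07 t 9.05 F [-0.1  -0.43 -1.82] T [-0.04   0.012 -0.025]
```

View pics/c4.png

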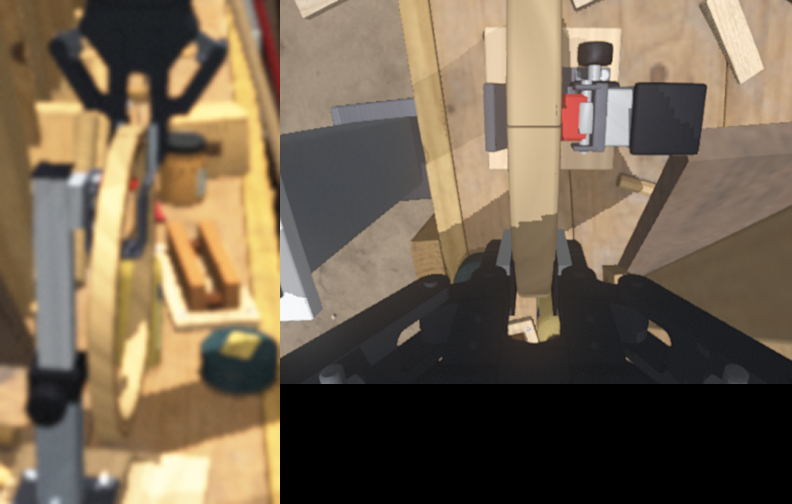

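The side view shows the rim hanging over the throat between tip and post. The wrist view shows the joint at (534,126), in line with the hook, whose post cap is at (668,118).

```bash
python3 -m crank '[[[0,0,0,0.2,0],[0,0,0,0.2,0],[0,0,0,0.2,0],[0,0,0,0.2,0],[0,0,0,0.2,0],[0,0,0,0.1,0],[0,0,0,0.1,0]]]' 90
python3 -m crank '[[[0,0,0,0.2,0],[0,0,0,0.2,0],[0,0,0,0.2,0],[0,0,0,0.1,0],[0,0,0,0.1,0],[0,0,0,0,0]]]' 90
python3 go.py .5277 .0811 .2145 85
```

```text
time_s: 9.85
eef_pos: [0.5273, 0.0809, 0.2672]
ee_rot: [-0.0, 0.738, 0.675, -0.0]
ft_force: [-0.2, -0.0, -1.8]
opening: 0.0149
finger_force: 88.0
time_s: 10.45
eef_pos: [0.5272, 0.081, 0.2593]
ee_rot: [-0.0, 0.738, 0.675, -0.0]
ft_force: [-2.2, -0.1, 2.6]
opening: 0.0145
finger_force: 88.7
tcp [0.5272 0.081  0.2593] yaw 84.93 zaxis [-1.e-04  1.e-04 -1.e+00] shift cm [0.01 0.05 4.48] turn -0.07 t 10.45 F [-2.2  -0.07  2.55] T [0.154 0.286 0.079]
```

```bash
for i in 1 2 3; do python3 -m crank '[[[0,0,0,0.15,0],[0,0,0,0.15,0],[0,0,0,0.15,0],[0,0,0,0.15,0]]]' 90 | grep -E "pos|ft_"; done
python3 -m crank '[[[0,0,0,0.15,0],[0,0,0,0.15,0],[0,0,0,0.15,0],[0,0,0,0.15,0]]]' 90
python3 go.py .5277 .0811 .2145 85
```

```text
eef_pos: [0.5276, 0.081, 0.2534]
ft_force: [-1.7, 0.1, 3.6]
eef_pos: [0.5271, 0.0809, 0.247]
ft_force: [-1.8, 0.2, 2.7]
eef_pos: [0.5271, 0.0809, 0.2411]
ft_force: [-2.4, 0.5, 2.4]
time_s: 12.05
eef_pos: [0.5271, 0.0808, 0.235]
ee_rot: [-0.0, 0.738, 0.675, -0.0]
ft_force: [-2.7, 0.6, 0.3]
opening: 0.0149
finger_force: 88.3
tcp [0.5271 0.0808 0.235 ] yaw 84.92 zaxis [-4.e-04 -2.e-04 -1.e+00] shift cm [0.03 0.06 2.05] turn -0.08 t 12.05 F [-2.71  0.57  0.29] T [0.076 0.392 0.167]
```

```bash
for i in 1 2 3; do python3 -m crank '[[[0,0,0,0.1,0],[0,0,0,0.1,0],[0,0,0,0.1,0],[0,0,0,0.1,0]]]' 90 | grep -E "pos|ft_"; done
```

```text
eef_pos: [0.5273, 0.0809, 0.2312]
ft_force: [-2.3, 0.7, 0.5]
eef_pos: [0.5273, 0.0809, 0.2272]
ft_force: [-2.8, -0.0, -0.8]
eef_pos: [0.5273, 0.0809, 0.2232]
ft_force: [-2.4, 0.5, -0.3]
```

```bash
for i in 1 2 3 4 5; do python3 -m crank '[[[0,0,0,0.05,0],[0,0,0,0.05,0]]]' 90 | grep -E "pos|ft_"; done
```

```text
eef_pos: [0.5273, 0.0809, 0.2223]
ft_force: [-2.2, 0.6, -0.3]
eef_pos: [0.5273, 0.0809, 0.2213]
ft_force: [-1.8, -0.2, 0.3]
eef_pos: [0.5272, 0.0809, 0.2202]
ft_force: [-2.3, 0.6, -2.2]
eef_pos: [0.5277, 0.0808, 0.2193]
ft_force: [-0.1, -0.3, -0.8]
eef_pos: [0.5275, 0.0809, 0.2183]
ft_force: [-0.9, 0.2, -0.7]
```

```bash
for i in 1 2 3 4; do python3 -m crank '[[[0,0,0,0.05,0],[0,0,0,0,0]]]' 90 | grep -E "pos|ft_"; done
```

```text
eef_pos: [0.5273, 0.0809, 0.2177]
ft_force: [-0.6, -0.1, -1.3]
eef_pos: [0.5273, 0.0809, 0.2173]
ft_force: [-0.3, 0.2, -1.3]
eef_pos: [0.5272, 0.0809, 0.2167]
ft_force: [0.2, -0.4, -1.4]
eef_pos: [0.5272, 0.0809, 0.2163]
ft_force: [0.3, 0.6, -1.1]
```

```bash
for i in 1 2 3; do python3 -m crank '[[[0,0,0,0.05,0],[0,0,0,0,0]]]' 90 | grep -E "pos|ft_"; done
```

```text
eef_pos: [0.5273, 0.0809, 0.2158]
ft_force: [0.0, -0.7, -2.1]
eef_pos: [0.5273, 0.0809, 0.2154]
ft_force: [-0.1, -0.7, 1.0]
eef_pos: [0.5274, 0.081, 0.2151]
ft_force: [-1.9, -0.7, 4.0]
```

```bash
python3 -m crank '[[[0,0,0,0.03,0],[0,0,0,0,0]]]' 90 | grep -E "pos|ft_";python3 -m crank '[[[0,0,0,0.02,0],[0,0,0,0,0]]]' 90 | grep -E "pos|ft_"; python3 go.py .5277 .0811 .2145 85
```

```text
eef_pos: [0.5274, 0.081, 0.2149]
ft_force: [-2.2, -0.3, 6.5]
eef_pos: [0.5275, 0.081, 0.2149]
ft_force: [-2.3, -1.0, 7.6]
tcp [0.5275 0.081  0.2149] yaw 84.92 zaxis [ 8.e-04  1.e-04 -1.e+00] shift cm [0.01 0.02 0.04] turn -0.08 t 16.05 F [-2.3  -0.97  7.64] T [0.183 0.439 0.148]
```

```bash
python3 -m crank '[[[0,0,0,0.015,0],[0,0,0,0,0]]]' 90 | grep -E "pos|ft_";for i in 1 2 3; do python3 -m crank '[[[0,0,0,0,0],[0,0,0,0,0],[0,0,0,0,0]]]' 90 | grep -E "ft_|opening"; done; python3 go.py .5277 .0811 .2145 85
python3 -c "
from bench import r;import cv2,numpy as np
im,d=r.capture('side');cv2.imwrite('pics/s5.png',cv2.resize(im[130:300,190:300,::-1],(385,595),interpolation=2))"
```

```text
eef_pos: [0.5275, 0.081, 0.2148]
ft_force: [-3.0, -1.9, 8.4]
ft_force: [-2.0, -2.1, 8.5]
opening: 0.0148
ft_force: [-2.9, -0.7, 8.9]
opening: 0.0147
ft_force: [-2.4, -1.4, 9.2]
opening: 0.0145
tcp [0.5275 0.081  0.2148] yaw 84.91 zaxis [ 9.e-04  1.e-04 -1.e+00] shift cm [0.01 0.02 0.03] turn -0.09 t 17.15 F [-2.41 -1.44  9.23] T [0.202 0.512 0.14 ]
```

View pics/s5.png

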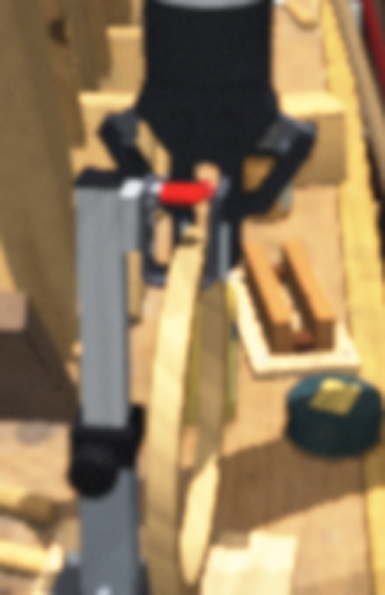

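The side view shows the red keeper level (shut) at (187,192), above the rim, which sits on the bed of the hook. The proof pull is done, so I'll ease the load off before opening.

```bash
python3 -m crank '[[[0,0,0,-0.05,0],[0,0,0,-0.05,0],[0,0,0,-0.03,0],[0,0,0,0,0],[0,0,0,0,0]]]' 90; python3 go.py .5277 .0811 .2145 85
```

```text
time_s: 17.7
eef_pos: [0.5274, 0.0809, 0.2154]
ee_rot: [-0.0, 0.738, 0.675, 0.0]
ft_force: [-0.0, 0.2, 1.9]
opening: 0.0144
finger_force: 88.5
tcp [0.5274 0.0809 0.2154] yaw 84.92 zaxis [ 0.e+00  1.e-04 -1.e+00] shift cm [0.02 0.03 0.09] turn -0.08 t 17.7 F [-0.02  0.15  1.86] T [ 0.159 -0.004 -0.012]
```

```bash
python3 -m crank '[[[0,0,0,-0.03,0],[0,0,0,0,0],[0,0,0,0,0],[0,0,0,0,0]]]' 20 | grep -E "ft|force"; python3 -m crank '[[[0.2,0,0,0,0],[0.24,0,0,0,0],[0.28,0,0,0,0],[0.34,0,0,0,0],[0.42,0,0,0,0],[0.5,0,0,0,0],[0.5,0,0,0,0],[0.5,0,0,0,0],[0.5,0,0,0,0]]]' 20; python3 wr.py w6; python3 go.py .5277 .0811 .36
```

```text
ft_force: [0.2, -0.7, -1.6]
finger_force: 88.2
time_s: 19.0
eef_pos: [0.5273, 0.0809, 0.2158]
ee_rot: [-0.0, 0.738, 0.675, -0.0]
ft_force: [0.3, -0.4, 0.6]
opening: 0.0428
finger_force: 0.0
tcp [0.5273 0.0809 0.2157] yaw 84.92 zaxis [-0.  0. -1.] shift cm [  0.02   0.04 -14.43] turn None t 19.05 F [-0.46 -0.71  0.27] T [-0.068  0.061 -0.041]
```

View pics/w6.png

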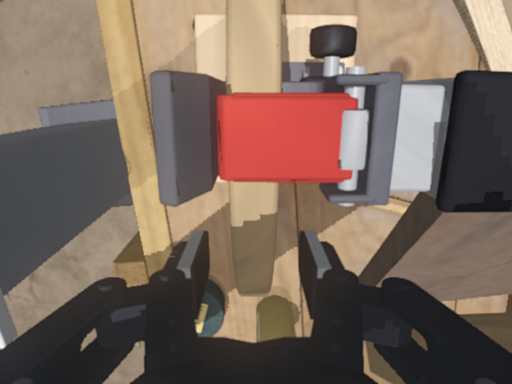

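The wrist view shows the keeper shut (218–345, 95–180) across the throat, the rim below it along u≈255, and both pads clear of the rim at u≈205 and 305.

```bash
python3 -m crank '[[[0.5,0,0,-0.5,0],[0.5,0,0,-1,0],[0.5,0,0,-1.5,0],[0.5,0,0,-2,0],[0.5,0,0,-3,0],[0.5,0,0,-3,0],[0.5,0,0,-3,0],[0.5,0,0,-1,0],[0.5,0,0,0,0],[0.5,0,0,0,0]]]' 20
python3 -m crank '[[[0.5,0,-1,0,0],[0.5,0,-2,0,0],[0.5,0,-1,0,0],[0.5,0,0,0,0],[0.5,0,0,0,0],[0.5,0,0,0,0],[0.5,0,0,0,0],[0.5,0,0,0,0],[0.5,0,0,0,0],[0.5,0,0,0,0]]]' | head -2
python3 - <<'E'
from h import *; from bench import r
import time
ims=[]
def grab():
    im,d=r.capture('side'); return im
a=grab(); 
for _ in range(5): b=grab()
print("motion",np.abs(a[130:300,190:300].astype(int)-b[130:300,190:300]).mean(), np.abs(a[320:,:100].astype(int)-b[320:,:100]).mean())
t=load("side0.npz"); t0=load("top0.npz"); im,d=r.capture('top')
for n,(u0,v0,u1,v1) in dict(bottle=(238,172,256,196),tin=(228,202,250,223),jar=(349,190,372,213)).items(): print(n,np.abs(im[v0:v1,u0:u1].astype(int)-t0[0][v0:v1,u0:u1]).mean())
cv2.imwrite('pics/s7.png',np.hstack([cv2.resize(b[130:300,190:300,::-1],(380,590),interpolation=2),cv2.resize(im[140:230,130:200,::-1],(420,590),interpolation=2)]))
E
```

```text
time_s: 20.05
eef_pos: [0.5269, 0.0807, 0.3651]
ee_rot: [-0.0, 0.738, 0.675, -0.0]
ft_force: [-0.0, -0.7, -0.4]
opening: 0.0429
finger_force: 0.0
time_s: 21.05
eef_pos: [0.4875, 0.0844, 0.3657]
motion 0.8450980392156863 0.8266666666666667
bottle 6.145061728395062
tin 13.13924963924964
jar 4.653434152488973
```

View pics/s7.png

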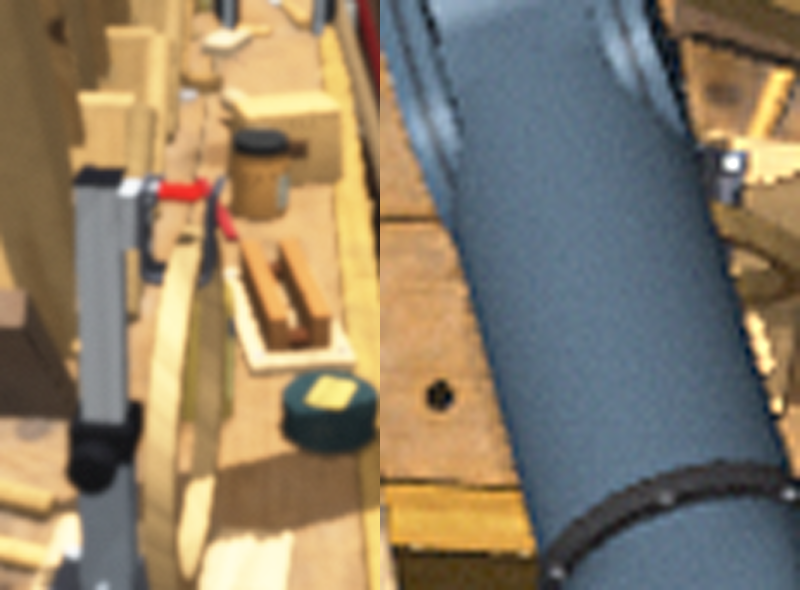

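The side view shows the ring hanging still on the hook, with the keeper level and shut at (185,190), and the tin, jar and bottle still in place. In the top view the arm covers the stand.

```bash
python3 -c "
from bench import r
print(r.job_done())"
```

```text
the job is handed in; nothing more can be done
None
```

The ring hangs still on the bottom of the hook, joint lined up with the hook and keeper shut over it; it held a measured pull of about 10 to 11 N for a second before I let go, and I handed the job in at about 21 s with the bottle, jar and tin still standing where they were.

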